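# Find the loaded sample tube and hold it leaning over the inspection plate

## Robot

A 6-joint arm with a two-finger parallel gripper is mounted at the origin on the work surface. World frame = base frame: x ahead of the robot, y to its left, z up, the work surface at z = 0. Lengths are in m, angles in rad, forces in N, time in s.
With the tool pointing down it reaches from about 0.3 to 0.875 m from the base axis. Payload 6.4 kg.
Tool frame: the origin (TCP) lies midway between the tips of the shut fingers; the grasp point (between the pads) lies 19 mm behind it; z points along the fingers, y is the direction in which the jaws open and shut (so a half turn about z gives the same grasp; the last joint's range is limited). The gripper opens to 85 mm and grips with 20 to 120 N. Pads are 22 mm wide; open, the fingers measure 114 mm over their backs; the gripper's body (76 mm by 85 mm) begins 54 mm behind the grasp point. The pads swing forward as they close: fully open they stand 13 mm farther back than shut.
Start: joints at [1.038, 0.181, 1.607, -0, 1.354, -0.206], TCP at [0.185, 0.545, 0.231] pointing down, gripper open.
Joint ranges: [-2.99, 2.99], [-0.89, 2.07], [0.3, 2.58], [-1.14, 4.28], [0, 2.63], [-3.12, 3.12]. Speed limits (rad/s): [2.57, 2.57, 3.01, 3.14, 3.14, 3.14].

## Interface

Orientations are given as a unit quaternion [w, x, y, z].
In Python, from bench import ctrl gives the robot as it stands. The module is installed in compiled form; this text tells all that it offers.
- The arm moves only by the tool arm_command, never from a script. Its argument "plan" is one flat list of numbers, 4 for each row, row after row: the shift along the tool's x, y, z in mm, then the turn about the tool's z in rad. A call has 1 to 20 rows; each row shifts and turns the commanded pose from where the row before left it, along the tool's axes as they then stand; what a row does not reach is not made up. A row lasts 1/10 s, in which the tool goes at most 50 mm and 8.59 degrees, less where a joint would pass 70% of its speed; a pose out of reach is approached as far as the arm can. A call is refused whole if a number of a shift passes 50 or a number of a turn 0.15, either way. A call with a gripper value outside its range is refused whole. "grip" is the opening, from 0 (shut) to 1 (fully open), set as the call begins (left out, the last holds). The fingers move at their own pace and stop on an object; the grip force is fixed at half the most. Time passes only in rows, so rows that do not move let the fingers close. It gives the time, the measured TCP pose, the force and the opening at its end, in the units of the state.
- ctrl.get_obs(): the state, without advancing time (a new reading comes with each control period).
- ctrl.camera(name): name is "side" or "top" or "wrist"; returns a dict with "color" (420x560x3 uint8, red, green, blue), "camera_matrix" (3x3 intrinsics, pixels), "eye" and "attitude" of the camera in the world; the wrist camera has in their place "T_tool_cam" (4x4, takes a point from camera to tool coordinates, whose origin is the TCP and whose axes are the flange's). Camera axes: x right, y up, looking along -z (the intrinsics and any distortion apply to the point x, -y, -z); pixel columns grow to the right and rows downward; lengths in m; the calibration is good to about 2 mm. The wrist camera is an equidistant fisheye: a pixel r from the principal point sees the ray r / f radians off the axis. A picture is of the moment at which its call begins: read the wrist's pose just before it. There is no depth.
- ctrl.hand_in(): hands the job in, once; it reports no verdict.
The state is a dict: "time_s": time; "q": joint angles; "dq": joint speeds; "joint_efforts": joint torques, N m; "eef_pos": TCP position; "eef_rot": TCP orientation; "wrist_force": force on the tool from outside, world axes, zero at the start; "torque": the same for the moment, N m; "opening": opening from 0.0 (shut) to 1.0 (fully open).
Only numpy, scipy, OpenCV 4.12 (cv2) and the standard library are available. Lean on these libraries where they do the work, as an engineer would, in place of code of your own. Each camera call takes 0.05 s, during which the arm holds its last target. There are 200 camera calls.

## Task

Three look-alike capped tubes stand in the blue rack; two are empty and one, clearly the heaviest, is packed with a metal sample. Find the heavy tube by its weight, draw it out of the rack, lean it over halfway between upright and lying (about 45 degrees, cap end up) and hold it still, raised well clear above the middle of the black inspection plate, with the two empty tubes left standing fully home in the rack and the other things left where they are. The program finishes while the gripper is still holding the tube there: do not put it down or let go.

Things in the scene. Friction and masses are not known exactly. Their poses are not given: they have to be found in the camera images.
- rack: Fixed blue two-deck tube rack with white end panels, 80 mm (its x) by 231 mm (its y), top deck 64 mm high. Origin: centre of its underside on the work surface; z up. Three tubes stand in it in a row along its y axis at y = -70, 0 and +70 mm (x = 0) in 33 mm holes; their feet stand 6 mm above the work surface in 12 mm deep recesses of the lower deck.
- tube_k: One of three look-alike tubes, 130 mm long: white round body 30 mm wide, tapered foot, and from 96 to 130 mm a ribbed grey cap 36 mm wide to grip. Origin: centre of the foot's underside; z along the tube to the cap. In the rack the cap top is 136 mm above the work surface. Empty: 40 to 65 g; the one packed with metal: 220 to 312 g; any hole may have it.
- tube_m: Another of the three look-alike tubes, same sizes and axes as tube_k.
- tube_p: Another of the three look-alike tubes, same sizes and axes as tube_k.
- plate: Fixed black inspection plate lying on the work surface beside the rack, 200 mm (its x) by 220 mm (its y), 6 mm thick. Origin: centre of its underside; z up.
- spray: Bystander: loose closed bottle, 60 mm in diameter, 150 mm tall, standing beyond the work. Origin: centre of its underside. Leave it alone.
- carton: Bystander: loose white box, 110 x 220 x 75 mm, beyond the work. Origin: centre of its underside. Leave it alone.
- reader: Bystander: loose white and blue hand-held instrument lying flat, about 195 x 62 x 32 mm, beyond the work. Origin: its underside, about 20 mm from the middle. Leave it alone.
Things that resemble listed ones, but are neither listed nor needed, are in the scene too. Leave any purple or yellow look-alike of the tube_m alone. What is shaped like the tube_k but pink is not meant.

How it is judged:
By the outcome, as a careful person would: the job done as asked, in the order asked, and still so for the second after the job is handed in, while the arm keeps its last pose, push and grip.
It also fails if it takes over 61 s, if anything falls off the work surface, if the arm or the gripper's body presses on something with over 40 N, if the wrist force passes 120 N, or if a joint passes its speed limit or range.

## Working session

There is one attempt and no reset: what is moved stays moved. The work goes in short steps, Python scripts to look and compute and a tool call to move; the robot and the scene stay as the last step left them, time stands still between calls to the robot, and variables do not carry over. Pictures are saved under pics/ and viewed, about 8 in all and at most 12, crops included, and the job is handed in when it is done.

Besides the shell and the picture viewer there is one more tool, called as name(argument=value, ...) on one line, values as JSON. arm_command: Moves the arm, as the interface text tells. Its arguments: {"type":"object","properties":{"plan":{"type":"array","items":{"type":"number"}},"grip":{"type":"number"}},"required":["plan"]}

```bash
mkdir -p pics
python3 - <<'E'
from bench import ctrl
import cv2,numpy as np
np.set_printoptions(precision=4,suppress=True)
o=ctrl.get_obs(); print(o)
for n in("top","side"):
    c=ctrl.camera(n); cv2.imwrite(f"pics/{n}0.png",c["color"][:,:,::-1])
    print(n,{k:v for k,v in c.items() if k!="color"})
E
```

```text
{'time_s': 0.0, 'q': array([ 1.0377,  0.1815,  1.608 , -0.    ,  1.3538, -0.2063]), 'dq': array([ 0.0002, -0.0017,  0.    , -0.0008,  0.0001, -0.0014]), 'joint_efforts': array([  0.0003, -44.4888, -35.1329,  -0.0002,   0.0092,  -0.    ]), 'eef_pos': array([0.1843, 0.5441, 0.2304]), 'eef_rot': array([-0.0003,  0.1627,  0.9867, -0.0008]), 'wrist_force': array([-0.3404,  0.0499, -0.399 ]), 'torque': array([ 0.0198,  0.0177, -0.0229]), 'opening': 1.0020041818314709}
top {'camera_matrix': array([[467.7823,   0.    , 271.7948],
       [  0.    , 467.7823, 214.4543],
       [  0.    ,   0.    ,   1.    ]]), 'eye': array([0.4651, 0.0321, 0.9791]), 'attitude': array([ 0.706 ,  0.0456, -0.0425, -0.7054])}
side {'camera_matrix': array([[465.1455,   0.    , 285.3115],
       [  0.    , 465.1455, 212.9278],
       [  0.    ,   0.    ,   1.    ]]), 'eye': array([0.4373, 0.6077, 0.7624]), 'attitude': array([-0.1059, -0.0318,  0.3334,  0.9363])}
```

View pics/top0.png

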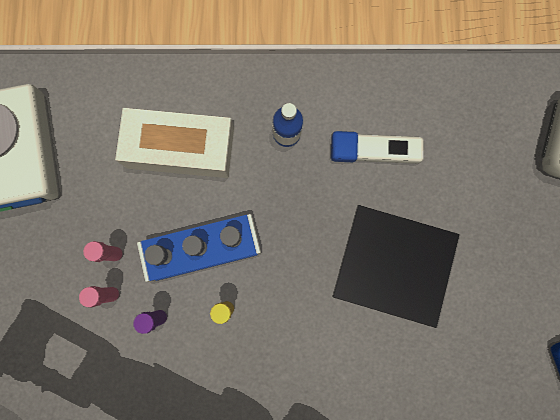

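View pics/side0.png

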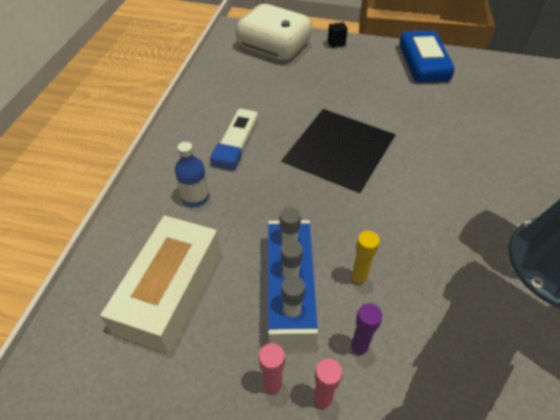

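The top view shows the three grey caps at about (157,255), (193,244) and (231,234), the rack around (200,246) and the plate around (396,266). The pink, purple and yellow look-alikes are below and left of the rack. The side view agrees with this layout.

```bash
cat > h.py <<'E'
import cv2,numpy as np
from scipy.spatial.transform import Rotation as R
np.set_printoptions(precision=4,suppress=True)
def rot(q): return R.from_quat(np.r_[q[1:],q[0]])
def ray(c,u,v):
    d=np.linalg.inv(c["camera_matrix"])@[u,v,1.]
    return rot(c["attitude"]).apply(d*[1,-1,-1])
def onz(c,u,v,z):
    d=ray(c,u,v); return c["eye"]+d*(z-c["eye"][2])/d[2]
def proj(c,p):
    x=rot(c["attitude"]).inv().apply(np.array(p)-c["eye"]); x=x*[1,-1,-1]
    k=c["camera_matrix"]@x; return k[:2]/k[2]
def big(m,n=1):
    cs=cv2.findContours(m.astype(np.uint8),cv2.RETR_EXTERNAL,cv2.CHAIN_APPROX_NONE)[0]
    return sorted(cs,key=cv2.contourArea)[::-1][:n]
E
python3 - <<'E'
from h import *
from bench import ctrl
c=ctrl.camera("top"); im=c["color"].astype(int); r,g,b=im[...,0],im[...,1],im[...,2]
blue=(b>r+50); blue[:190]=0; blue[290:]=0; blue[:,:120]=0; blue[:,300:]=0
k=big(blue)[0]; P=cv2.boxPoints(cv2.minAreaRect(k)); W=np.array([onz(c,*p,0.064) for p in P]); print("rack",W,W.mean(0),np.linalg.norm(np.diff(W,axis=0),axis=1))
blk=(im.max(2)<45); blk[:190]=0; blk[340:]=0; blk[:,:320]=0; blk[:,480:]=0
k=big(blk)[0]; P=cv2.boxPoints(cv2.minAreaRect(k)); W=np.array([onz(c,*p,0.006) for p in P]); print("plate",W,W.mean(0),np.linalg.norm(np.diff(W,axis=0),axis=1))
# caps
crop=c["color"][195:295,125:275][:,:,::-1]; cv2.imwrite("pics/crop.png",cv2.resize(crop,None,fx=5,fy=5,interpolation=cv2.INTER_CUBIC))
gray=((im.max(2)-im.min(2))<25)&(im.max(2)<140)
hull=np.zeros(gray.shape,np.uint8); cv2.fillPoly(hull,[cv2.convexHull(big(blue)[0])],1)
for q in big(gray&(hull>0),3):
    (u,v),rr=cv2.minEnclosingCircle(q); print(u,v,rr,cv2.contourArea(q),onz(c,u,v,.136))
s=ctrl.camera("side"); im=s["color"].astype(int)
for q in [(290,215),(291,250),(293,287)]: print("side",onz(s,*q,.136))
E
```

```text
rack [[0.5273 0.296  0.064 ]
 [0.5807 0.0852 0.064 ]
 [0.5006 0.0647 0.064 ]
 [0.4483 0.2734 0.064 ]] [0.5142 0.1798 0.064 ] [0.2175 0.0826 0.2152]
plate [[ 0.4163 -0.0857  0.006 ]
 [ 0.6084 -0.1446  0.006 ]
 [ 0.5451 -0.3605  0.006 ]
 [ 0.3563 -0.2969  0.006 ]] [ 0.4815 -0.2219  0.006 ] [0.2009 0.225  0.1993]
157.5 255.0 13.82941722869873 402.5 [0.4971 0.2414 0.136 ]
194.0757598876953 245.89393615722656 12.108898162841797 351.0 [0.5136 0.176  0.136 ]
230.46551513671875 236.46551513671875 11.024478912353516 321.0 [0.5307 0.1105 0.136 ]
side [0.5335 0.1116 0.136 ]
side [0.5162 0.1829 0.136 ]
side [0.4986 0.2495 0.136 ]
```

View pics/crop.png

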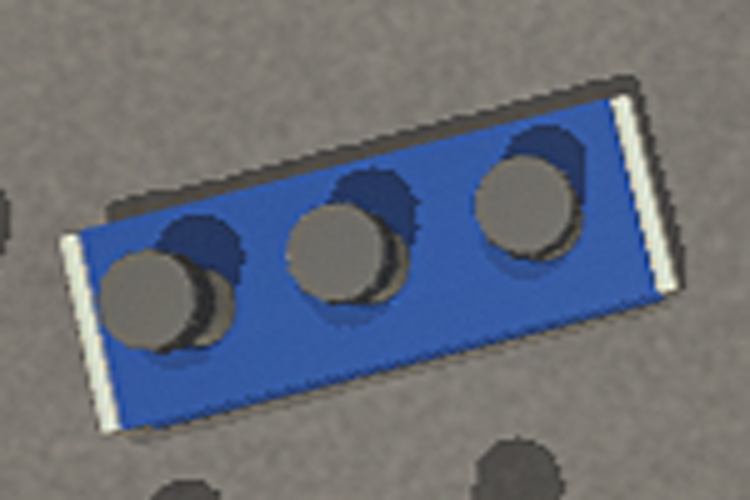

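The crop shows the three cap tops at full-image pixels of about (154.4,254.6), (192.2,245.2) and (229.6,235.8). I'll make a helper that gives the shift in tool axes.

```bash
cat >> h.py <<'E'
def delta(o,p,jaw):
    "shift (mm, tool axes) to TCP p; turn about tool z so jaw axis lies at world angle jaw (deg, mod 180)"
    Q=rot(o["eef_rot"]); y=Q.apply([0,1,0]); a=np.degrees(np.arctan2(y[1],y[0]))
    t=(a-jaw+90)%180-90
    return Q.inv().apply(np.array(p)-o["eef_pos"])*1e3, np.radians(t), a
E
python3 - <<'E'
from h import *
from bench import ctrl
c=ctrl.camera("top"); o=ctrl.get_obs()
T=np.array([onz(c,u,v,.136) for u,v in[(154.4,254.6),(192.2,245.2),(229.6,235.8)]]); print(T)
print(np.linalg.norm(np.diff(T,axis=0),axis=1)); d=T[0]-T[2]; yaw=np.degrees(np.arctan2(d[1],d[0]))-90; print("yaw",yaw)
print(delta(o,[*T[0,:2],.2304],yaw))
E
```

```text
[[0.4979 0.247  0.136 ]
 [0.5148 0.1794 0.136 ]
 [0.5319 0.1121 0.136 ]]
[0.0698 0.0694]
yaw 14.144212270186287
(array([-392.2832, -180.9701,    0.5418]), np.float64(0.9971848954141223), np.float64(71.27869817160988))
```

arm_command(plan=[-43.6,-20.1,0,0,-43.6,-20.1,0,0,-43.6,-20.1,0,0,-43.6,-20.1,0,0,-43.6,-20.1,0,0,-43.6,-20.1,0,0,-43.6,-20.1,0,0,-43.6,-20.1,0,0,-43.6,-20.1,0,0,0,0,0,0.1425,0,0,0,0.1425,0,0,0,0.1425,0,0,0,0.1425,0,0,0,0.1425,0,0,0,0.1425,0,0,0,0.1425,0,0,0,0], grip=1.0)

```text
time_s: 1.95
eef_pos: [0.4981, 0.2473, 0.2312]
eef_rot: [-0.0, 0.615, 0.788, -0.0]
wrist_force: [0.4, 0.2, 0.1]
opening: 0.999
```

Run:
```python
from h import *
from bench import ctrl
o=ctrl.get_obs(); print(o["time_s"],o["eef_pos"],o["wrist_force"],o["q"])
print(delta(o,[.4979,.247,.095],14.14))
```

```text
1.95 [0.4981 0.2473 0.2312] [0.4174 0.2042 0.0786] [ 0.2473  0.139   1.6551 -0.      1.3477  0.0021]
(array([ -0.2028,  -0.2105, 136.1723]), np.float64(-0.001519623910711798), np.float64(14.052931963469044))
```

arm_command(plan=[0,0,40,0,0,0,40,0,0,0,30,0,0,0,16,0,0,0,10,0,0,0,0,0,0,0,0,0])

```text
time_s: 2.65
eef_pos: [0.4988, 0.2475, 0.0961]
eef_rot: [0.0, 0.614, 0.789, 0.0]
wrist_force: [0.2, 0.3, -0.2]
opening: 0.998
```

arm_command(plan=[0,0,0,0,0,0,0,0,0,0,0,0,0,0,0,0,0,0,0,0,0,0,0,0,0,0,0,0,0,0,0,0], grip=0)

```text
time_s: 3.45
eef_pos: [0.4987, 0.2475, 0.0961]
eef_rot: [0.0, 0.615, 0.789, 0.001]
wrist_force: [0.2, 0.0, 6.4]
opening: 0.404
```

arm_command(plan=[0,0,-10,0,0,0,-15,0,0,0,0,0,0,0,0,0,0,0,0,0,0,0,0,0,0,0,0,0])

```text
time_s: 4.15
eef_pos: [0.4977, 0.2472, 0.1198]
eef_rot: [-0.0, 0.615, 0.789, -0.0]
wrist_force: [0.4, -0.1, -0.2]
opening: 0.409
```

Run:
```python
from h import *
from bench import ctrl
o=ctrl.get_obs(); print(o["time_s"],o["eef_pos"],o["wrist_force"],o["torque"],o["opening"],o["joint_efforts"])
c=ctrl.camera("side"); cv2.imwrite("pics/side1.png",c["color"][120:360,180:460,::-1].repeat(2,0).repeat(2,1)); o=ctrl.get_obs(); print(o["wrist_force"])
```

```text
4.15 [0.4977 0.2472 0.1198] [ 0.3534 -0.1064 -0.1565] [-0.0081 -0.01   -0.0109] 0.4087546712924729 [  0.0082 -45.0247 -31.31     0.0005   0.0063   0.    ]
[-0.1448 -0.8046 -0.813 ]
```

View pics/side1.png

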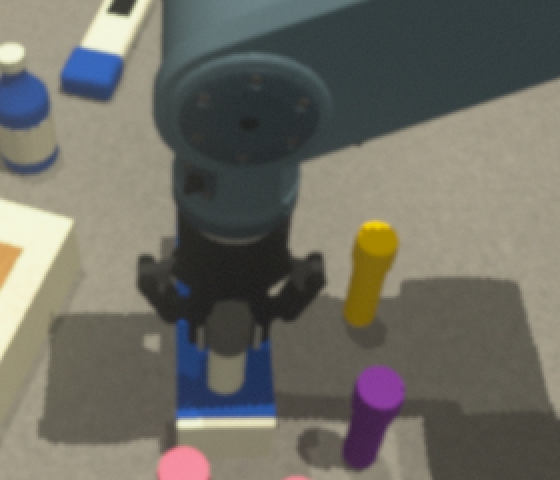

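The picture shows tube A held upright a little above its hole. The force is only about -0.2 to -0.8 N, so it is empty. I'll put it back and go to B.

arm_command(plan=[0,0,15,0,0,0,10,0,0,0,1,0,0,0,0,0,0,0,0,0])

```text
time_s: 4.7
eef_pos: [0.4984, 0.2473, 0.0949]
eef_rot: [0.0, 0.615, 0.789, -0.0]
wrist_force: [-3.0, -1.8, 12.2]
opening: 0.406
```

arm_command(plan=[0,0,0,0,0,0,0,0,0,0,0,0,0,0,0,0,0,0,0,0,0,0,-15,0,0,0,-40,0,0,0,-25,0,-35,0,0,0,-34.6,0,0,0,0,0,0,0], grip=1.0)

```text
time_s: 5.8
eef_pos: [0.5166, 0.1769, 0.176]
eef_rot: [0.001, 0.616, 0.788, 0.0]
wrist_force: [0.0, -0.3, 0.5]
opening: 0.999
```

arm_command(plan=[0,0,35,0,0,0,29,0,0,0,15,0,0,0,0,0])

```text
time_s: 6.2
eef_pos: [0.5134, 0.18, 0.0935]
eef_rot: [-0.002, 0.615, 0.789, -0.001]
wrist_force: [-1.2, -0.1, 0.4]
opening: 1.005
```

arm_command(plan=[0,0,0,0,0,0,0,0,0,0,0,0,0,0,0,0,0,0,0,0,0,0,0,0,0,0,0,0,0,0,0,0], grip=0)

```text
time_s: 7.0
eef_pos: [0.5161, 0.18, 0.0968]
eef_rot: [0.001, 0.615, 0.789, 0.001]
wrist_force: [-0.8, -1.2, 4.8]
opening: 0.409
```

arm_command(plan=[0,0,-10,0,0,0,-15,0,0,0,0,0,0,0,0,0,0,0,0,0,0,0,0,0,0,0,0,0])

```text
time_s: 7.7
eef_pos: [0.5147, 0.1797, 0.1198]
eef_rot: [-0.0, 0.615, 0.789, -0.0]
wrist_force: [0.3, -0.4, -3.1]
opening: 0.407
```

Run:
```python
from h import *
from bench import ctrl
for i in range(3):
    ctrl.camera("side"); o=ctrl.get_obs(); print(o["time_s"],o["eef_pos"],o["wrist_force"],o["opening"],o["joint_efforts"])
```

```text
7.75 [0.5148 0.1797 0.1198] [-0.6885  0.48   -2.6102] 0.4057859276854126 [ -0.0026 -45.0953 -32.1853  -0.0097   0.0384  -0.0003]
7.8 [0.5148 0.1797 0.1199] [-0.4302 -0.3513 -2.7378] 0.41155320080234975 [ -0.0002 -45.0953 -32.2392  -0.0001   0.0099   0.    ]
7.85 [0.5148 0.1797 0.1199] [ 0.0576  0.6207 -3.4321] 0.40670594546870226 [ -0.0005 -45.0708 -32.2479   0.0033  -0.002    0.0001]
```

B pulls about 2.9 N (roughly 0.3 kg), so it is the heavy tube. The tool can only turn about its own axis, so I'll pivot the tube in the pads. I'll raise it until only the foot is in the deck hole, turn the jaws along the row, then swing the cap along rack +x while the hole edge holds the foot.

arm_command(plan=[0,0,-10,0,0,0,-8,0,0,0,0,0.1428,0,0,0,0.1428,0,0,0,0.1428,0,0,0,0.1428,0,0,0,0.1428,0,0,0,0.1428,0,0,0,0.1428,0,0,0,0.1428,0,0,0,0.1428,0,0,0,0.1428,0,0,0,0.1428,0,0,0,0,0,0,0,0])

```text
time_s: 9.35
eef_pos: [0.5152, 0.1798, 0.1389]
eef_rot: [0.0, 0.992, 0.125, 0.0]
wrist_force: [0.4, 0.8, -3.1]
opening: 0.408
```

Run:
```python
from h import *
from bench import ctrl
c=ctrl.camera("side"); o=ctrl.get_obs(); print(o["time_s"],o["eef_pos"],o["wrist_force"],o["q"])
print(rot(o["eef_rot"]).as_matrix())
r=13;s=97;
for t in range(0,66,5):
    a=np.radians(t); print(t, 16.5-r*np.cos(a)+s*np.sin(a), r*np.sin(a)+s*np.cos(a)-s)
```

```text
9.4 [0.5152 0.1798 0.1388] [ 0.6235 -0.3403 -3.2093] [ 0.1182  0.2184  1.7625 -0.      1.1604  1.4391]
[[ 0.9689  0.2474  0.0003]
 [ 0.2474 -0.9689  0.    ]
 [ 0.0003  0.0001 -1.    ]]
0 3.5 0.0
5 12.00357597133015 0.7639103706188735
10 20.541372444533536 0.7837783518542665
15 29.048411633186625 0.05945273637239268
20 37.459949832373056 -1.4035539205331986
25 45.7119701573714 -3.5941072548158672
30 53.74166975080229 -6.4955358329094395
35 61.48793775029458 -10.085758031404197
40 68.89182037904759 -14.337450091534123
45 75.89696961966999 -19.21825406947977
50 82.45007205661585 -24.691024099858964
55 88.50125462346861 -30.714109098191628
60 94.00446416709055 -37.24166975080229
65 98.91781793992595 -44.224027379675704
```

arm_command(plan=[6,0,0,0,6,0,0,0,8.5,0,0,0,8.5,0,0.7,0,8.5,0,1.4,0,8,0,2.2,0,8,0,2.9,0,0,0,0,0])

```text
time_s: 10.2
eef_pos: [0.5669, 0.1931, 0.1307]
eef_rot: [-0.0, 0.992, 0.124, -0.001]
wrist_force: [-3.7, -0.6, -0.4]
opening: 0.408
```

Run:
```python
from h import *
from bench import ctrl
c=ctrl.camera("side"); o=ctrl.get_obs(); print(o["time_s"],o["eef_pos"],o["wrist_force"],o["torque"])
cv2.imwrite("pics/side2.png",c["color"][120:360,180:460,::-1].repeat(2,0).repeat(2,1))
```

```text
10.25 [0.5667 0.193  0.1308] [-3.0381  0.904   0.5375] [ 0.0384  0.8599 -0.0026]
```

View pics/side2.png

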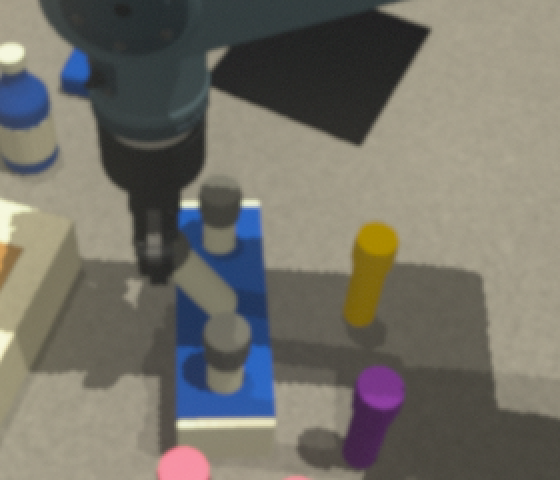

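The tube pivots in the pads with only about 3 N of push. Its foot is still in the hole, and the other two tubes stand undisturbed. I'll carry on to about 47°.

arm_command(plan=[7.7,0,3.6,0,7.4,0,4.3,0,7,0,4.9,0,3,0,2.4,0,0,0,0,0,0,0,0,0])

```text
time_s: 10.85
eef_pos: [0.5916, 0.199, 0.1161]
eef_rot: [-0.0, 0.992, 0.123, 0.0]
wrist_force: [-3.1, 0.3, 2.2]
opening: 0.407
```

arm_command(plan=[5,0,-5,0,10,0,-10,0,5,0,-30,0,0,0,-40,0,0,0,-40,0,0,0,-40,0,0,0,0,0,0,0,0,0,0,0,0,0])

```text
time_s: 11.75
eef_pos: [0.6101, 0.2036, 0.2788]
eef_rot: [0.0, 0.992, 0.123, -0.001]
wrist_force: [-0.5, -0.4, -3.7]
opening: 0.407
```

Run:
```python
from h import *
from bench import ctrl
o=ctrl.get_obs(); print(o["time_s"],o["eef_pos"],o["wrist_force"],o["torque"],o["q"])
print(delta(o,[.4815,-.2219,o["eef_pos"][2]],104))
```

```text
11.75 [0.6101 0.2036 0.2788] [-0.5037 -0.4466 -3.7405] [-0.0559 -0.0943  0.0119] [ 0.138   0.2991  1.3677 -0.0002  1.4771  1.4624]
(array([-228.5065,  381.2771,    0.5244]), np.float64(0.002041475852568313), np.float64(-75.88303204966995))
```

arm_command(plan=[-10,19,0,0,-20,38.1,3,0,-20,38.1,3,0,-20,38.1,3,0,-20,38.1,3,0,-20,38.1,3,0,-20,38.1,3,0,-20,38.1,3,0,-20,38.1,3,0,-20,38.1,3,0,-8,19,0,0,0,0,0,0,0,0,0,0,0,0,0,0])

```text
time_s: 13.15
eef_pos: [0.5115, -0.2126, 0.2528]
eef_rot: [-0.001, 0.992, 0.123, -0.001]
wrist_force: [0.2, 0.3, -3.0]
opening: 0.408
```

Run:
```python
from h import *
from bench import ctrl
c=ctrl.camera("side"); t=ctrl.camera("top"); o=ctrl.get_obs(); print(o["time_s"],o["eef_pos"],o["wrist_force"],o["q"])
cv2.imwrite("pics/both3.png",np.vstack([c["color"][:,:,::-1],t["color"][180:360,:,::-1]]))
np.savez("s3.npz",side=c["color"],top=t["color"])
g=o["eef_pos"]+[0,0,.024]; print("grip px side",proj(c,g),"top",proj(t,g))
```

```text
13.25 [ 0.5118 -0.2126  0.2535] [ 0.8151  0.5768 -2.7453] [-0.608   0.1164  1.6345  0.0002  1.3914  0.7147]
grip px side [338.4703  42.6474] top [437.1858 241.8607]
```

View pics/both3.png

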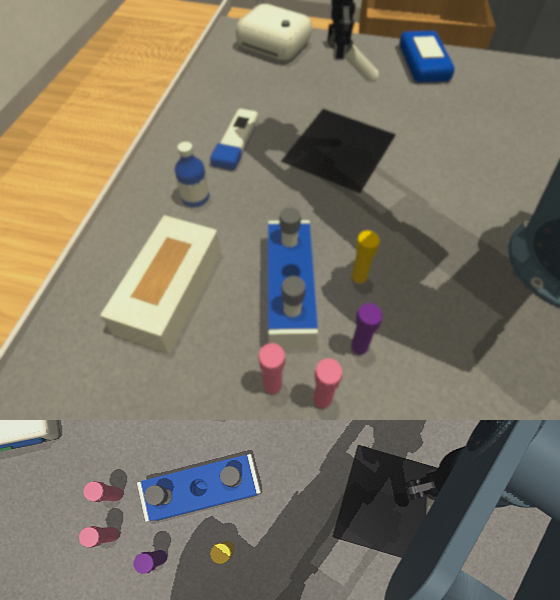

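The side view shows the tube tilted at (340-378, 40-80). The two empty tubes are still in the rack and the bystanders haven't moved. I'll measure the tilt by casting rays onto the vertical plane that contains the tube.

```bash
cat > tilt.py <<'E'
from h import *
from bench import ctrl
import sys
c=ctrl.camera("side"); o=ctrl.get_obs(); im=c["color"].astype(int)
g=o["eef_pos"]+[0,0,.024]; Q=rot(o["eef_rot"]); n=Q.apply([0,1,0]); h=Q.apply([1,0,0])
pu,pv=map(int,proj(c,g)); x0=max(pu-40,0);y0=max(pv-40,0); cr=im[y0:pv+60,x0:pu+80]
cv2.imwrite(f"pics/{sys.argv[1]}.png",cv2.resize(c["color"][y0:pv+60,x0:pu+80,::-1],None,fx=6,fy=6,interpolation=cv2.INTER_CUBIC))
m=((cr[...,0]>135)&(cr.max(2)-cr.min(2)<70)&(cr[...,0]>=cr[...,2])).astype(np.uint8)
m=cv2.morphologyEx(m,cv2.MORPH_OPEN,np.ones((3,3)))
d=lambda q:abs(cv2.pointPolygonTest(q,(float(pu-x0+15),float(pv-y0+15)),True)) 
k=min([q for q in big(m,8) if cv2.contourArea(q)>60],key=d); k=k.reshape(-1,2)+[x0,y0]
def onp(u,v):
    r=ray(c,u,v); p=c["eye"]+r*((g-c["eye"])@n)/(r@n); return np.array([(p-g)@h,p[2]-g[2]])
P=np.array([onp(*q) for q in k])*1e3
vx,vy,cx,cy=cv2.fitLine(P.astype(np.float32),cv2.DIST_L2,0,.01,.01).ravel()
box=cv2.minAreaRect(P.astype(np.float32)); print(o["time_s"],"grip px",pu,pv,"mask",k.min(0),k.max(0),"tilt",np.degrees(np.arctan2(abs(vx),abs(vy))),"box",box,"far",P[np.argmax(np.hypot(*P.T))])
print("line offset from grip",vx*cy-vy*cx,"centroid",cx,cy, "F",o["wrist_force"])
E
python3 tilt.py t4
```

```text
13.3 grip px 338 42 mask [298  13] [417 101] tilt 61.46049 box ((-52.28627014160156, -39.942718505859375), (265.5378112792969, 195.38865661621094), 0.5355866551399231) far [-184.1362 -138.8738]
line offset from grip -36.55672 centroid -20.567038 -52.79859 F [-0.0084 -0.0568 -2.6948]
```

View pics/t4.png

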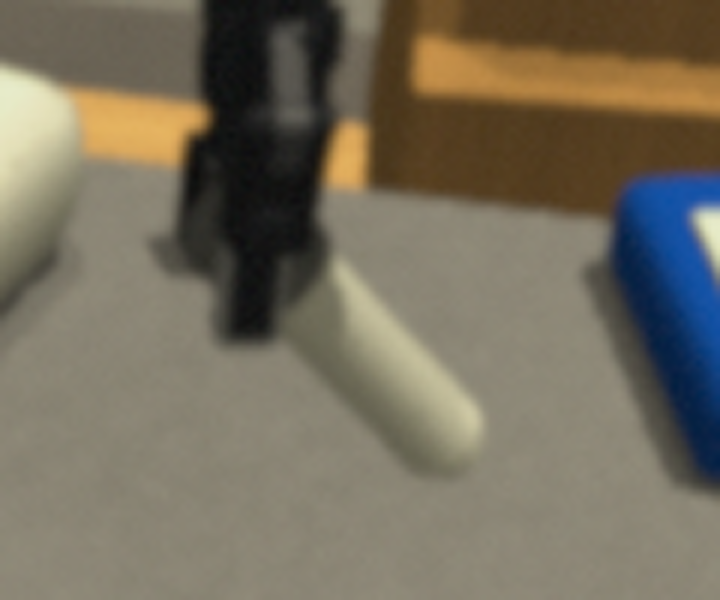

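The crop shows the tube cleanly: its right edge runs (345,265)→(480,405), its left edge (290,315)→(410,460), and the foot end is at about (455,450). The mask took in the table, so I'll use the edge points instead.

Run:
```python
import sys; sys.argv=["x","t5"]
from h import *
from bench import ctrl
c=ctrl.camera("side"); o=ctrl.get_obs()
g=o["eef_pos"]+[0,0,.024]; Q=rot(o["eef_rot"]); n=Q.apply([0,1,0]); h=Q.apply([1,0,0])
def onp(u,v):
    r=ray(c,u,v); p=c["eye"]+r*((g-c["eye"])@n)/(r@n); return np.array([(p-g)@h,p[2]-g[2]])*1e3
C=lambda x,y: onp(298+(x+.5)/6-.5,2+(y+.5)/6-.5)
R0,R1,L0,L1,F=[C(*p) for p in[(345,265),(480,405),(290,315),(410,460),(455,450)]]
for a,b in((R0,R1),(L0,L1),((R0+L0)/2,(R1+L1)/2),(np.zeros(2),F)):
    d=b-a; print(a,b,"tilt",np.degrees(np.arctan2(-d[0],-d[1])),np.linalg.norm(d))
# saturation mask
im=c["color"][2:102,298:418].astype(int); s=im[...,0]-im[...,2]
m=(s>26)&(im[...,0]>100); m[:42]=0; m[:,:45]=0; m[:,84:]=0
k=big(m)[0].reshape(-1,2); print(len(k),k.min(0),k.max(0)); M=np.argwhere(m)[:,::-1]
P=np.array([onp(298+x,2+y) for x,y in M],np.float32)
vx,vy,cx,cy=cv2.fitLine(P,cv2.DIST_L2,0,.01,.01).ravel(); print("mask tilt",np.degrees(np.arctan2(abs(vx),abs(vy))),len(P),"centre",cx,cy)
```

```text
[-32.9819  -7.2344] [-85.3419 -59.3481] tilt 45.13502066667084 73.87430825268939
[-17.2176 -25.1169] [-64.7833 -80.8563] tilt 40.4760797584935 73.2759924059018
[-25.0997 -16.1756] [-75.0626 -70.1022] tilt 42.815027104788015 73.51435036795567
[0. 0.] [-79.6727 -76.9717] tilt 45.9878601060216 110.78077325119736
74 [55 43] [80 76]
mask tilt 40.55931 347 centre -58.953247 -44.91187
```

Run:
```python
from h import *
from bench import ctrl
o=ctrl.get_obs(); c=ctrl.camera("wrist"); print(c["camera_matrix"],c["T_tool_cam"])
cv2.imwrite("pics/w6.png",c["color"][:,:,::-1])
```

```text
[[325.1923   0.     277.0825]
 [  0.     325.1923 210.4907]
 [  0.       0.       1.    ]] [[ 0.0015  0.9636  0.2672  0.0679]
 [ 1.     -0.0017  0.0003  0.0008]
 [ 0.0008  0.2672 -0.9636 -0.1434]
 [ 0.      0.      0.      1.    ]]
```

View pics/w6.png

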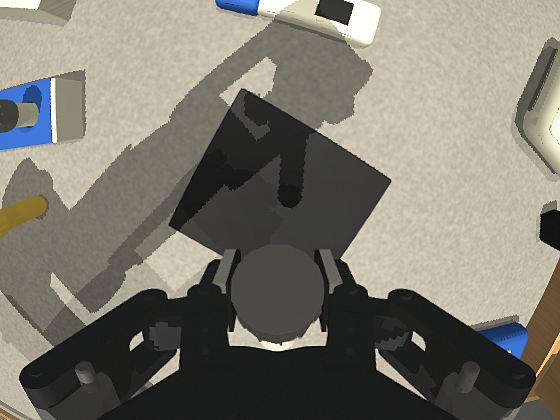

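The wrist view shows the cap top nearly face-on to the camera at (277,290), centred between the pads, with the plate below. Tilt is about 43° from the side view edges and about 46° from the pivot geometry. Last check before handing in: are the tubes and bystanders still where they started, and is the tube still holding its pose?

Run:
```python
from h import *
from bench import ctrl
s=ctrl.camera("side")["color"][:,:,::-1]; o=ctrl.get_obs()
s0=cv2.imread("pics/side0.png"); t0=cv2.imread("pics/top0.png"); t=ctrl.camera("top")["color"][:,:,::-1]
def shift(a,b,u,v,w,h):
    T=cv2.cvtColor(np.ascontiguousarray(a[v-h:v+h,u-w:u+w]),6); I=cv2.cvtColor(np.ascontiguousarray(b[v-h-8:v+h+8,u-w-8:u+w+8]),6)
    _,m,_,l=cv2.minMaxLoc(cv2.matchTemplate(I,T,5)); return l[0]-8,l[1]-8,round(m,3)
for n,u,v,w,h in[("A",293,292,14,18),("C",290,220,14,14),("spray",192,178,18,32),("carton",162,285,60,65),("reader",234,140,24,30),("yellow",366,257,14,28),("purple",367,330,16,28),("pink1",272,370,16,26),("pink2",326,385,16,26)]: print(n,shift(s0,s,u,v,w,h))
for n,u,v in[("A",157,255),("C",231,235)]: print("top",n,shift(t0,t,u,v,13,13))
a=np.load("s3.npz")["side"][:,:,::-1]; print("tube since s3",shift(a,s,360,62,20,20)); print(o["time_s"],o["eef_pos"],o["wrist_force"],o["opening"])
```

```text
A (0, 1, 0.9)
C (0, 0, 0.999)
spray (0, 0, 0.999)
carton (0, 0, 0.999)
reader (0, 0, 0.903)
yellow (0, 0, 0.661)
purple (0, 0, 0.858)
pink1 (0, 0, 0.999)
pink2 (0, 0, 0.999)
top A (0, 0, 0.987)
top C (0, 0, 0.998)
tube since s3 (0, -1, 0.995)
13.45 [ 0.5119 -0.2131  0.254 ] [-0.2345  0.5972 -3.6996] 0.404635655616889
```

```bash
python3 -c "
from bench import ctrl
print(ctrl.hand_in())"
```

```text
the job is handed in; nothing more can be done
None
```

I handed the job in at about 13.5 s with the gripper still holding the heavy tube, leaned about 45° over the middle of the plate.

**Finding it:** The tube in the end hole at y = +70 weighed almost nothing when lifted, so I lowered it back home. The middle tube pulled about 3 N (roughly 0.3 kg), so I took it as the heavy one. I did not weigh the third tube, because only one can weigh that much.

**Leaning it:** The tool can only turn about its own axis. I swung the tube in the pads with its foot against the rack's hole edge, then lifted it clear and carried it to the plate.

**Last checks:**
- **Tilt:** the readings disagree a little. The tube's edges in the side view gave about 43°, the pivot geometry about 46°, and a rough colour mask 40.6°, which I trust least.
- **Position:** the tube's middle is within about 5 mm of the plate's centre, and the lowest point is about 0.19 m above the work surface. It was holding still, within one pixel.
- **Other things:** the third tube, the spray and the carton matched the starting images with no shift. The reader, the yellow and the purple look-alikes also showed no shift, but the match was weaker, probably because of the arm's shadow.
- **Re-seated tube:** it showed no shift from above and one pixel downward from the side. It is not raised.

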